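# Re-seat three unfired pots on their matching drying bats

## Task

The three unfired clay pots are each drying on the wrong plaster bat: move them round so that every pot stands upright in the middle of the bat whose outline matches its own (square pot on the square bat, oblong trough on the oblong bat, round bud vase on the round bat), in whatever direction it is turned. Use the empty hexagonal bat to park a pot on the way, never set a pot down on the bench, and leave the hexagonal bat empty again at the end. The clay is fragile, so set the pots down gently without dropping or tipping them, and leave the glaze jar and the little white bowl where they stand.

Things in the scene. Friction and masses are not known exactly. Their poses are not given: they have to be found in the camera images.
- pot_round: Round bud vase of grey-olive clay, 92 mm high, 0.15 to 0.26 kg. Foot 54 mm across, belly 72 mm across at 18 to 36 mm height, narrowing to a straight neck about 30 mm across from 57 mm up to the flat top at 92 mm (grip the neck). Solid, with a dark mouth. Origin: centre of its underside; z up along its axis. Starts on the square bat, up to 17 mm off its centre.
- pot_square: Square slab vase of the same clay, 50 x 50 mm outside and 75 mm high, straight sides, open top, walls 6 mm, 0.15 to 0.26 kg. Origin: centre of its underside; x and y square to its sides, z up. Starts on the oblong bat, up to 17 mm off its centre.
- pot_oblong: Oblong slab trough of the same clay, 86 mm long (its x) by 40 mm wide (its y) outside and 55 mm high, straight sides, open top, walls 6 mm, 0.15 to 0.26 kg. Origin: centre of its underside; z up. Starts on the round bat, up to 17 mm off its centre.
- bat_round: Round white plaster bat, a disc 120 mm across and 15 mm thick, fixed to the bench. Origin: centre of its underside, on the bench; its top is 15 mm above that.
- bat_square: Square white plaster bat, 112 x 112 mm, 15 mm thick, fixed. Origin: centre of its underside; x and y along its sides; top 15 mm above.
- bat_oblong: Oblong white plaster bat, 140 mm (its x) by 88 mm (its y), 15 mm thick, fixed. Origin: centre of its underside; top 15 mm above.
- bat_hex: Hexagonal white plaster bat, 120 mm across the flats, 15 mm thick, fixed; empty at the start, the parking place. Origin: centre of its underside; top 15 mm above.
- glaze_jar: Bystander: closed glass glaze jar with a lid, 56 mm across and 62 mm high, loose, standing among the bats. Origin: centre of its underside.
- bowl: Bystander: little glazed white bowl, 72 mm across the rim and 35 mm high, loose, standing among the bats. Origin: centre of its underside.
Mind the look-alikes: they are no part of the job. What is shaped like the bat_round but green, red or yellow is not meant.

How it is judged:
By the outcome, as a careful person would: the job done as asked, in the order asked, and still so for the second after the job is handed in, with the robot touching nothing.
It also fails if it takes over 109 s, if anything falls off the work surface, if the arm or the gripper's body presses on something with over 40 N, if the wrist force passes 120 N, or if a joint passes its speed limit or range.

## Robot

A 6-joint arm with a two-finger parallel gripper is mounted at the origin on the work surface. World frame = base frame: x ahead of the robot, y to its left, z up, the work surface at z = 0. Lengths are in mm, angles in degrees, forces in N, time in s.
With the tool pointing down it reaches from about 375 to 925 mm from the base axis. Payload 5.7 kg.
Tool frame: the origin (TCP) lies midway between the tips of the shut fingers; the grasp point (between the pads) lies 19 mm behind it; z points along the fingers, y is the direction in which the jaws open and shut (so a half turn about z gives the same grasp; the last joint's range is limited). The gripper opens to 85 mm and grips with 20 to 120 N. Pads are 22 mm wide; open, the fingers measure 114 mm over their backs; the gripper's body (76 mm by 85 mm) begins 54 mm behind the grasp point. The pads swing forward as they close: fully open they stand 13 mm farther back than shut.
Start: joints at [59.696, 20.558, 86.54, -0, 72.909, -6.595], TCP at [241.244, 549.331, 231.267] pointing down, gripper open.
Joint ranges: [-170.27, 170.27], [-57.76, 135], [12.27, 136.19], [-55.21, 235.2], [11.17, 155.16], [-170.74, 170.74]. Speed limits (degrees/s): [136.94, 136.94, 180, 180, 180, 180].

## Interface

Orientations are given as [roll, pitch, yaw] about the fixed x, y, z axes, in that order (R = Rz(yaw) Ry(pitch) Rx(roll)).
In Python, from cell import state, camera, ticket, spotter gives the robot as it stands. The module is installed in compiled form; this text tells all that it offers.
- The arm moves only by the tool step_arm, never from a script. Its argument "targets" is a list of rows, each an object with "hand": the finger opening in cm, from 0 to 8.54; "travel": the shift along the world's x, y, z in cm, a list of three; "rotation": the turn, a rotation vector about the world's x, y, z in rad, a list of three. In form: [{"hand": hand, "travel": [tx, ty, tz], "rotation": [ax, ay, az]}, ...]. A call has exactly 5 rows; each row is the pose to reach, as a shift and turn from the pose commanded when the call began; what a row does not reach only later rows make up. A row lasts 1/8 s, in which the tool goes at most 62.5 mm and 10.7 degrees, less where a joint would pass 70% of its speed; a pose out of reach is approached as far as the arm can. A call with a gripper value outside its range is refused whole. The fingers move at their own pace and stop on an object; the grip force is fixed at half the most. Time passes only in rows, so rows that repeat a pose let the fingers close, or fill a call up. It gives the time, the measured TCP pose, the force and the opening at its end, in the units of the state.
- state(): the state, without advancing time (a new reading comes with each control period).
- camera(name): name is "side" or "top" or "wrist"; returns a dict with "image" (384x512x3 uint8, red, green, blue), "fov_y" (degrees; the focal length in pixels is half the picture's height over the tangent of half this angle, whatever the lens; pixels are square), "cx", "cy" (the principal point, pixels), "dist_coeffs" ([k1, k2, p1, p2, k3] as OpenCV has them; the pictures are not rectified), "rvec" (rotation vector, rad) and "tvec" (3), from world to camera coordinates, as OpenCV has them. Camera axes: x right, y down, z forward; pixel columns grow to the right and rows downward; lengths in mm; the calibration is good to about 2 mm. A picture is of the moment at which its call begins. There is no depth.
- ticket.job_done(): hands the job in, once; it reports no verdict.
Trained networks look in the newest picture that a camera, given by its name, has taken for a name from the list of things; names that differ only in an ending like _2 or _b are one class to them, and where a whole thing is asked for, a point or a joint stands for the part that bears it (a point fixed in the world has none). Each returns a list of dicts, best first, with "conf" (0 to 1); they miss things now and then, are a little off and sometimes report something else, mostly with a low value. They report only what shows in the picture. A call takes as long as a camera call. They do not tell look-alikes from the thing itself.
- spotter.trace(camera, name): "region" (384x512 bool, what is visible of it) and "rect" ([left, top, width, height] in pixels, round what is visible of it).
The state is a dict: "clock": time; "joint_pos": joint angles; "joint_vel": joint speeds; "joint_torque": joint torques, N m; "eef_pos": TCP position; "tcp_rot": TCP orientation; "wrist_force": force on the tool from outside, world axes, zero at the start; "torque": the same for the moment, N m; "gripper_width": finger opening in mm.
Only numpy, scipy, OpenCV 4.12 (cv2) and the standard library are available. Lean on these libraries where they do the work, as an engineer would, in place of code of your own. Each camera call takes 0.05 s, during which the arm holds its last target.

## Working session

There is one attempt and no reset: what is moved stays moved. The work goes in short steps, Python scripts to look and compute and a tool call to move; the robot and the scene stay as the last step left them, time stands still between calls to the robot, and variables do not carry over. Pictures are saved under pics/ and viewed, and the job is handed in when it is done.

Besides the shell and the picture viewer there is one more tool, called after "Request:" as name([rows], argument=value, ...), one row to a line, values as JSON. step_arm: Moves the arm, as the interface text tells. Its arguments: {"type":"object","properties":{"targets":{"type":"array"}},"required":["targets"]}

```bash
mkdir -p pics
python3 - <<'E'
from cell import state,camera
import cv2
print(state())
for n in("top","side","wrist"):
    c=camera(n); cv2.imwrite(f"pics/{n}0.png",cv2.cvtColor(c["image"],cv2.COLOR_RGB2BGR)); print(n,{k:v for k,v in c.items() if k!="image"})
E
```

```text
{'clock': 0.0, 'joint_pos': array([ 5.96969582e+01,  2.05998776e+01,  8.65990913e+01, -3.23464546e-04,
        7.29073924e+01, -6.59499762e+00]), 'joint_vel': array([-0.05067408,  0.10343086, -0.01820591, -0.04516482, -0.1083866 ,
        0.03542482]), 'joint_torque': array([-4.67245372e-04, -5.27613544e+01, -2.78633201e+01, -2.72683119e-04,
        1.30915924e-02,  1.24264920e-05]), 'eef_pos': array([240.91436513, 548.77227636, 230.43269803]), 'tcp_rot': array([-1.79894307e+02, -1.19086832e-02,  1.56292040e+02]), 'wrist_force': array([-0.5361595 , -0.47029898,  0.1146011 ]), 'torque': array([-0.04154582, -0.00745753, -0.00991697]), 'gripper_width': 85.35296661245931}
top {'fov_y': 50.10060032445581, 'cx': 256.0290001615876, 'cy': 197.00783924906216, 'dist_coeffs': array([0.01803982, 0.        , 0.        , 0.        , 0.        ]), 'rvec': array([ 2.16553072, -2.12939657,  0.20151503]), 'tvec': array([ 58.49905465, 534.85542342, 996.13266216])}
side {'fov_y': 48.28541297972271, 'cx': 250.83305823560696, 'cy': 184.4167047778746, 'dist_coeffs': array([-0.05099406,  0.        ,  0.        ,  0.        ,  0.        ]), 'rvec': array([ 2.16078055, -0.36471118,  0.19228559]), 'tvec': array([-471.03208829,  187.38889579,  879.61899041])}
wrist {'fov_y': 60.94703520615313, 'cx': 255.30554097402512, 'cy': 190.26560830900115, 'dist_coeffs': array([-0.08054005,  0.        ,  0.        ,  0.        ,  0.        ]), 'rvec': array([-2.40880872, -1.5725404 , -0.23869494]), 'tvec': array([-599.03245465,  -37.37642494,  380.36350882])}
```

View pics/top0.png

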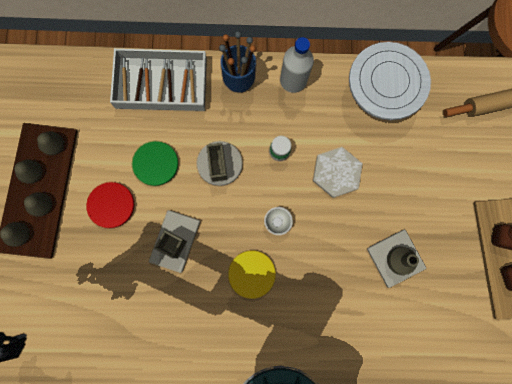

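View pics/side0.png

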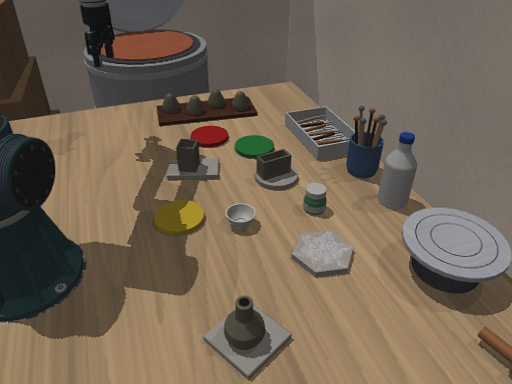

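View pics/wrist0.png

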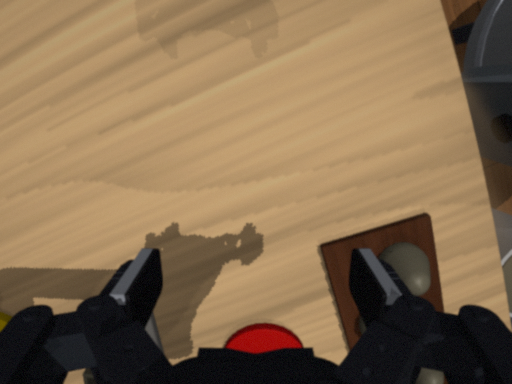

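```bash
cat > h.py <<'E'
import numpy as np, cv2
from scipy.optimize import minimize
def cal(c):
    f=c["image"].shape[0]/2/np.tan(np.radians(c["fov_y"])/2)
    return np.array([[f,0,c["cx"]],[0,f,c["cy"]],[0,0,1.]])
def proj(c,P): return cv2.projectPoints(np.asarray(P,float).reshape(-1,3),c["rvec"],c["tvec"],cal(c),c["dist_coeffs"])[0][:,0]
def back(c,uv,z):
    uv=np.asarray(uv,float).reshape(-1,1,2); n=cv2.undistortPoints(uv,cal(c),c["dist_coeffs"])[:,0]
    R=cv2.Rodrigues(c["rvec"])[0]; d=np.c_[n,np.ones(len(n))]@R; o=-R.T@c["tvec"]
    return o+d*((z-o[2])/d[:,2])[:,None]
def circ(r,n=40):
    t=np.arange(n)*2*np.pi/n; return np.c_[r*np.cos(t),r*np.sin(t)]
def rect(a,b): return np.array([[a,b],[-a,b],[-a,-b],[a,-b]])/2
hexr=60/np.cos(np.pi/6)
# list of hull pieces: [(poly,z),(poly,z)]
M={"pot_square":[[(rect(50,50),0),(rect(50,50),75)]],
"pot_oblong":[[(rect(86,40),0),(rect(86,40),55)]],
"pot_round":[[(circ(27),0),(circ(36),18)],[(circ(36),18),(circ(36),36)],[(circ(36),36),(circ(15),57)],[(circ(15),57),(circ(15),92)]],
"bat_round":[[(circ(60),0),(circ(60),15)]],"bat_square":[[(rect(112,112),0),(rect(112,112),15)]],
"bat_oblong":[[(rect(140,88),0),(rect(140,88),15)]],"bat_hex":[[(circ(hexr,6),0),(circ(hexr,6),15)]],
"glaze_jar":[[(circ(28),0),(circ(28),62)]],"bowl":[[(circ(22),0),(circ(36),35)]]}
S=4
def render(c,name,x,y,yaw,z0):
    m=np.zeros((384*S,512*S),np.uint8); t=np.radians(yaw); R=np.array([[np.cos(t),-np.sin(t)],[np.sin(t),np.cos(t)]])
    for piece in M[name]:
        P=np.vstack([np.c_[p@R.T+[x,y],np.full(len(p),z0+z)] for p,z in piece])
        uv=(proj(c,P)+.5)*S-.5
        cv2.fillConvexPoly(m,cv2.convexHull(np.round(uv*16).astype(np.int32)),255,shift=4)
    return cv2.resize(m,(512,384),interpolation=cv2.INTER_AREA)/255.
def fit(name,views,z0,yaws,ign=None):
    # views: list of (cam, mask, ignore)
    c,m,_=views[0]; v,u=np.nonzero(m); h=M[name][-1][-1][1]
    x0=back(c,[[u.mean(),v.mean()]],z0+h/2)[0]
    def cost(p):
        s=0
        for c,m,ig in views:
            r=render(c,name,p[0],p[1],p[2],z0); d=(r-m)**2
            s+=d[~ig].sum() if ig is not None else d.sum()
        return s
    best=None
    for y in yaws:
        r=minimize(cost,[x0[0],x0[1],y],method="Nelder-Mead",options=dict(initial_simplex=[[x0[0],x0[1],y],[x0[0]+8,x0[1],y],[x0[0],x0[1]+8,y],[x0[0],x0[1],y+12]],maxiter=90,xatol=.1,fatol=.5))
        if best is None or r.fun<best.fun:best=r
    return best.x,best.fun
YAW={"pot_square":(0,30,60),"bat_square":(0,30,60),"pot_oblong":(0,45,90,135),"bat_oblong":(0,45,90,135),"bat_hex":(0,20,40)}
E
cat > look.py <<'E'
from cell import camera,spotter
import sys
from h import *
def dil(m): return cv2.dilate(m.astype(np.uint8),np.ones((7,7)))>0
def run(names,on,tag,cams=("top","side")):
    cs={k:camera(k) for k in cams}; out={}; ms={}
    for n in names:
        for k in cams:
            L=spotter.trace(k,n); print(n,k,[(round(d["conf"],2),d["rect"]) for d in L][:5])
            ms[n,k]=L
    for k in cams:
        im=cs[k]["image"].copy()
        cv2.imwrite(f"pics/{tag}_{k}.png",im[...,::-1])
    return cs,ms
E
python3 - <<'E'
from look import *
import pickle
cs,ms=run(list(M),None,"a")
pickle.dump((cs,ms),open("a.pkl","wb"))
E
```

```text
pot_square top [(0.87, [153.1, 229.1, 32.9, 29.3])]
pot_square side [(0.6, [178.0, 138.1, 21.9, 38.4]), (0.57, [226.1, 296.3, 39.5, 53.1])]
pot_oblong top [(0.86, [206.1, 142.6, 19.9, 37.5])]
pot_oblong side [(0.8, [257.2, 152.9, 31.2, 25.6])]
pot_round top [(0.67, [385.2, 246.2, 33.0, 30.3])]
pot_round side [(0.62, [223.1, 296.6, 42.1, 54.3])]
bat_round top [(0.96, [133.3, 141.9, 41.9, 41.5]), (0.85, [197.1, 142.7, 44.2, 45.9]), (0.68, [85.1, 181.6, 50.2, 46.9]), (0.6, [229.1, 255.0, 46.6, 45.4])]
bat_round side [(0.94, [191.4, 123.9, 35.5, 21.9]), (0.82, [237.4, 137.4, 35.6, 22.6]), (0.63, [225.4, 201.3, 28.6, 25.7]), (0.62, [254.2, 167.4, 44.8, 23.0]), (0.57, [156.4, 203.5, 49.1, 31.7])]
bat_square top [(0.67, [367.5, 229.9, 59.8, 58.5])]
bat_square side [(0.73, [208.1, 306.1, 83.4, 74.1])]
bat_oblong top [(0.72, [148.5, 207.6, 50.2, 65.6])]
bat_oblong side [(0.82, [166.3, 158.2, 50.6, 22.7])]
bat_hex top [(0.55, [313.1, 148.0, 49.2, 50.8])]
bat_hex side [(0.85, [292.5, 230.6, 62.5, 47.6])]
glaze_jar top [(0.73, [269.8, 138.0, 22.1, 22.9])]
glaze_jar side [(0.96, [302.0, 182.4, 23.4, 31.7])]
bowl top [(0.88, [265.1, 205.5, 29.9, 30.5])]
bowl side [(0.78, [224.8, 203.9, 30.8, 23.1])]
```

Candidates that could be taken for bat_round: green (155,163), red (110,205), yellow (252,275) and white (220,163). The description says white, carrying the trough. Next I'll fit the poses and make a crop.

```bash
cat >> look.py <<'E'
SEL={("bat_round","top"):(219,165),("bat_round","side"):(276,178),("pot_square","side"):None}
def pick(ms,n,k,near=None):
    L=ms[n,k]
    if not L:return None
    if near is not None:
        L=sorted(L,key=lambda d:np.hypot(d["rect"][0]+d["rect"][2]/2-near[0],d["rect"][1]+d["rect"][3]/2-near[1]))
    return np.asarray(L[0]["region"])
E
python3 - <<'E'
from look import *
import pickle
cs,ms=pickle.load(open("a.pkl","rb"))
pots={"bat_round":"pot_oblong","bat_square":"pot_round","bat_oblong":"pot_square"}
near={"top":(219,165),"side":(276,178)}
ov={k:cs[k]["image"].copy() for k in cs}
res={}
for n in M:
    z0=15 if n.startswith("pot") else 0
    V=[]
    for k in("top","side"):
        m=pick(ms,n,k,near[k] if n=="bat_round" else None)
        ig=dil(pick(ms,pots[n],k)) if n in pots else None
        V.append((cs[k],m,ig))
    yw=YAW.get(n,(0,))
    r=[]
    for vs in (V,V[:1],V[1:]):
        p,f=fit(n,vs,z0,yw); r.append(p); print(n,np.round(p,1),round(f,1),sum(v[1].sum() for v in vs))
    res[n]=r[0]
    for (c,m,_),k in zip(V,cs):
        R=(render(c,n,*r[0],z0)>.5).astype(np.uint8)
        cv2.drawContours(ov[k],cv2.findContours(R,0,2)[0],-1,(255,0,0) if n[0]=='p' else (0,0,255),1)
pickle.dump(res,open("res.pkl","wb"))
t=cv2.resize(ov["top"][120:300,130:440],None,fx=2.5,fy=2.5,interpolation=0); cv2.imwrite("pics/ovt.png",t[...,::-1])
t=cv2.resize(ov["side"][120:384,140:380],None,fx=2.2,fy=2.2,interpolation=0); cv2.imwrite("pics/ovs.png",t[...,::-1])
E
```

```text
pot_square [410.1 274.1  65.7] 71.2 1215
pot_square [410.2 275.3 -26.6] 30.9 536
pot_square [409.6 271.1  66.6] 27.6 679
pot_oblong [621.2 167.9 188.8] 55.6 1492
pot_oblong [622.  168.2 188.3] 19.4 651
pot_oblong [619.9 166.4 190.7] 21.7 841
pot_round [ 381.1 -299.7   20.2] 123.2 2358
pot_round [ 380.2 -296.6    6.7] 48.4 700
pot_round [ 381.2 -300.4  -16.1] 45.0 1658
bat_round [628.4 164.8  -2.9] 42.3 1615
bat_round [628.5 164.7   9.1] 26.5 1023
bat_round [627.9 165.   -6.5] 14.4 592
bat_square [ 387.5 -293.9   27.9] 200.9 3512
bat_square [ 387.3 -294.7   28. ] 28.2 1360
bat_square [ 388.6 -292.9   27.1] 150.4 2152
bat_oblong [421.3 274.4 -18. ] 114.4 2046
bat_oblong [421.3 275.3 -17.9] 51.3 1318
bat_oblong [422.1 273.8 -18.8] 56.6 728
bat_hex [ 611.2 -148.4   51. ] 80.2 4012
bat_hex [ 611.6 -148.3   50. ] 33.6 1797
bat_hex [ 610.7 -148.3   51. ] 40.9 2215
glaze_jar [665.8   6.4  -1.5] 95.4 1119
glaze_jar [665.2   6.2   8.6] 30.9 466
glaze_jar [666.8   6.9   7.3] 61.2 653
bowl [474.9  10.1   7.7] 73.0 1185
bowl [474.5  10.2  12.6] 20.4 608
bowl [474.7   9.5  26.3] 50.6 577
```

View pics/ovt.png

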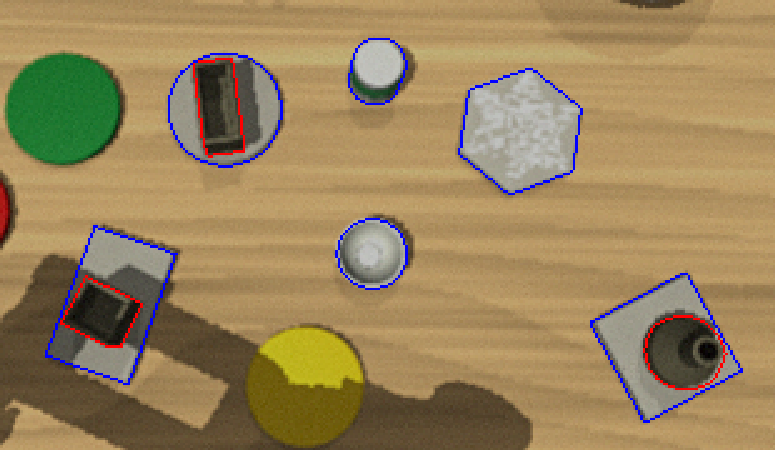

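View pics/ovs.png

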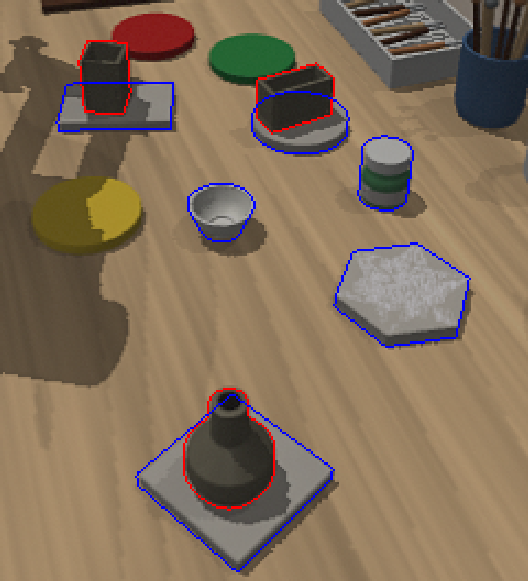

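The fits agree to about 2 mm. The white bat at (220,163) is the round one. The order will be vase to hex, square pot to square bat, trough to oblong bat, then vase to round bat. First I move over to the vase.

Request:
step_arm([
  {"hand": 8.5, "travel": [3, -5, 0], "rotation": [0, 0, -0.134]},
  {"hand": 8.5, "travel": [6, -10, 0], "rotation": [0, 0, -0.268]},
  {"hand": 8.5, "travel": [9, -15, 0], "rotation": [0, 0, -0.402]},
  {"hand": 8.5, "travel": [12, -20, 0], "rotation": [0, 0, -0.536]},
  {"hand": 8.5, "travel": [15, -25, 0], "rotation": [0, 0, -0.67]},
])

```text
clock: 1.78
eef_pos: [392.1, 297.8, 231.5]
tcp_rot: [180.0, 0.0, 117.7]
wrist_force: [0.8, 0.4, 0.5]
gripper_width: 85.0
```

Request:
step_arm([
  {"hand": 8.5, "travel": [1.4, -6, 0], "rotation": [0, 0, 0]},
  {"hand": 8.5, "travel": [2.8, -12, 0], "rotation": [0, 0, 0]},
  {"hand": 8.5, "travel": [4, -18, 0], "rotation": [0, 0, 0]},
  {"hand": 8.5, "travel": [4.5, -24, 0], "rotation": [0, 0, 0]},
  {"hand": 8.5, "travel": [4.0, -30, 0], "rotation": [0, 0, 0]},
])

```text
clock: 2.4
eef_pos: [432.0, -2.8, 231.7]
tcp_rot: [179.9, 0.1, 117.9]
wrist_force: [1.0, -0.3, 0.4]
gripper_width: 85.3
```

Request:
step_arm([
  {"hand": 8.5, "travel": [-0.8, -6, 0], "rotation": [0, 0, 0]},
  {"hand": 8.5, "travel": [-1.6, -12, 0], "rotation": [0, 0, 0]},
  {"hand": 8.5, "travel": [-2.5, -18, 0], "rotation": [0, 0, 0]},
  {"hand": 8.5, "travel": [-3.5, -24, 0], "rotation": [0, 0, 0]},
  {"hand": 8.5, "travel": [-5.0, -29.9, -1.1], "rotation": [0, 0, 0]},
])

```text
clock: 3.02
eef_pos: [381.5, -302.5, 221.2]
tcp_rot: [179.9, 0.2, 117.9]
wrist_force: [1.7, -0.0, -0.2]
gripper_width: 85.1
```

Run:
```python
from cell import *
from h import *
c=camera("wrist"); s=state(); print(s["eef_pos"],s["tcp_rot"],s["joint_pos"])
im=c["image"].copy()
for z,col in((107,(255,0,0)),):
    for n in circ(15,24): 
        u=proj(c,[[381+n[0],-299.5+n[1],z]])[0]; cv2.circle(im,tuple(int(round(v)) for v in u),1,col,-1)
cv2.imwrite("pics/w1.png",im[...,::-1])
L=spotter.trace("wrist","pot_round"); print([(d["conf"],d["rect"]) for d in L])
```

```text
[ 379.54784811 -309.38431789  219.78298764] [-179.80579217    0.34313822  117.77299528] [-47.06054942  12.01389536 100.83134509  -0.3014378   66.87466814
 -74.7152527 ]
[(0.84, [223.0, 124.0, 71.5, 74.3])]
```

View pics/w1.png

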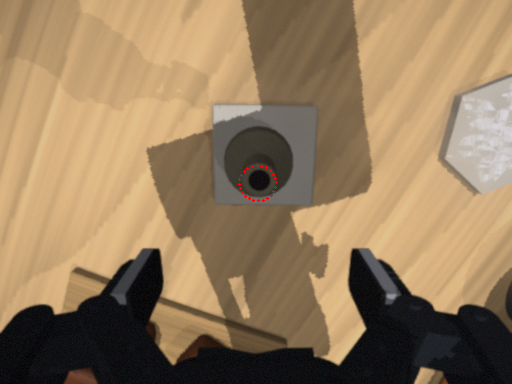

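Run:
```python
from cell import *
for i in range(4):
    camera("wrist"); s=state(); print(s["clock"],s["eef_pos"].round(1),s["tcp_rot"].round(2),s["joint_vel"].round(1)[:2])
```

```text
3.175 [ 380.4 -302.4  219.9] [-179.97   -0.    117.62] [ 3.5 -1.5]
3.225 [ 380.7 -300.4  220. ] [-1.8000e+02 -6.0000e-02  1.1773e+02] [ 2.6 -1.1]
3.275 [ 380.9 -299.3  220.1] [ 1.8000e+02 -7.0000e-02  1.1783e+02] [ 1.8 -0.8]
3.325 [ 381.2 -298.7  220.2] [ 1.7999e+02 -5.0000e-02  1.1791e+02] [ 1.2 -0.5]
```

The wrist view shows the vase mouth at (259,181), and the predicted neck ring matches it to about 1 px. Descending.

Request:
step_arm([
  {"hand": 8.5, "travel": [0, 0, -3], "rotation": [0, 0, 0]},
  {"hand": 8.5, "travel": [0, 0, -7], "rotation": [0, 0, 0]},
  {"hand": 8.5, "travel": [0, 0, -11], "rotation": [0, 0, 0]},
  {"hand": 8.5, "travel": [0, 0, -13.5], "rotation": [0, 0, 0]},
  {"hand": 8.5, "travel": [0, 0, -14.6], "rotation": [0, 0, 0]},
])

```text
clock: 3.95
eef_pos: [381.2, -297.6, 73.4]
tcp_rot: [-180.0, -0.1, 118.0]
wrist_force: [-0.3, -0.6, 1.6]
gripper_width: 84.5
```

Request:
step_arm([
  {"hand": 8.5, "travel": [0, 0, 0], "rotation": [0, 0, 0]},
  {"hand": 6, "travel": [0, 0, 0], "rotation": [0, 0, 0]},
  {"hand": 4.5, "travel": [0, 0, 0], "rotation": [0, 0, 0]},
  {"hand": 3.5, "travel": [0, 0, 0], "rotation": [0, 0, 0]},
  {"hand": 2.5, "travel": [0, 0, 0], "rotation": [0, 0, 0]},
])

```text
clock: 4.58
eef_pos: [381.9, -300.1, 74.9]
tcp_rot: [180.0, 0.1, 117.9]
wrist_force: [1.6, 1.9, 6.3]
gripper_width: 28.3
```

Request:
step_arm([
  {"hand": 2, "travel": [0, 0, 0], "rotation": [0, 0, 0]},
  {"hand": 2, "travel": [0, 0, 0], "rotation": [0, 0, 0]},
  {"hand": 2, "travel": [0, 0, 0], "rotation": [0, 0, 0]},
  {"hand": 2, "travel": [0, 0, 0], "rotation": [0, 0, 0]},
  {"hand": 2, "travel": [0, 0, 0.2], "rotation": [0, 0, 0]},
])

```text
clock: 5.2
eef_pos: [381.0, -299.5, 76.2]
tcp_rot: [-180.0, -0.0, 117.9]
wrist_force: [-0.2, 0.1, -3.2]
gripper_width: 28.3
```

Request:
step_arm([
  {"hand": 2, "travel": [0, 0, 0.5], "rotation": [0, 0, 0]},
  {"hand": 2, "travel": [0, 0, 1.5], "rotation": [0, 0, 0]},
  {"hand": 2, "travel": [0.5, 0.3, 3], "rotation": [0, 0, 0]},
  {"hand": 2, "travel": [2, 1.3, 4.5], "rotation": [0, 0, 0]},
  {"hand": 2, "travel": [4.5, 3, 5.5], "rotation": [0, 0, 0]},
])

```text
clock: 5.82
eef_pos: [426.5, -270.0, 132.5]
tcp_rot: [-180.0, 0.1, 117.8]
wrist_force: [-0.1, 0.5, -2.2]
gripper_width: 28.8
```

Request:
step_arm([
  {"hand": 2, "travel": [3, 2, 0], "rotation": [0, 0, 0]},
  {"hand": 2, "travel": [6.5, 4.3, 0], "rotation": [0, 0, 0]},
  {"hand": 2, "travel": [10, 6.5, 0], "rotation": [0, 0, 0]},
  {"hand": 2, "travel": [13.5, 8.8, 0], "rotation": [0, 0, 0]},
  {"hand": 2, "travel": [16, 10.5, 0], "rotation": [0, 0, 0]},
])

```text
clock: 6.45
eef_pos: [587.7, -163.6, 131.8]
tcp_rot: [180.0, 0.0, 117.9]
wrist_force: [0.6, 0.2, -1.8]
gripper_width: 27.8
```

Request:
step_arm([
  {"hand": 2, "travel": [1.5, 1, 0], "rotation": [0, 0, 0]},
  {"hand": 2, "travel": [2.3, 1.5, -0.5], "rotation": [0, 0, 0]},
  {"hand": 2, "travel": [2.5, 1.63, -1.5], "rotation": [0, 0, 0]},
  {"hand": 2, "travel": [2.5, 1.63, -2.5], "rotation": [0, 0, 0]},
  {"hand": 2, "travel": [2.5, 1.63, -3.5], "rotation": [0, 0, 0]},
])

```text
clock: 7.08
eef_pos: [610.2, -148.8, 95.2]
tcp_rot: [-179.9, -0.1, 117.9]
wrist_force: [-0.1, -0.3, -1.3]
gripper_width: 28.0
```

Request:
step_arm([
  {"hand": 2, "travel": [0, 0, -0.8], "rotation": [0, 0, 0]},
  {"hand": 2, "travel": [0, 0, -1.4], "rotation": [0, 0, 0]},
  {"hand": 2, "travel": [0, 0, -1.7], "rotation": [0, 0, 0]},
  {"hand": 2, "travel": [0, 0, -1.9], "rotation": [0, 0, 0]},
  {"hand": 2, "travel": [0, 0, -1.95], "rotation": [0, 0, 0]},
])

```text
clock: 7.7
eef_pos: [611.4, -148.4, 76.9]
tcp_rot: [180.0, 0.0, 117.9]
wrist_force: [-0.2, -0.5, -2.3]
gripper_width: 28.2
```

Request:
step_arm([
  {"hand": 2, "travel": [0, 0, -0.05], "rotation": [0, 0, 0]},
  {"hand": 2, "travel": [0, 0, -0.1], "rotation": [0, 0, 0]},
  {"hand": 2, "travel": [0, 0, -0.15], "rotation": [0, 0, 0]},
  {"hand": 2, "travel": [0, 0, -0.2], "rotation": [0, 0, 0]},
  {"hand": 2, "travel": [0, 0, -0.2], "rotation": [0, 0, 0]},
])

```text
clock: 8.32
eef_pos: [611.4, -148.4, 75.0]
tcp_rot: [180.0, 0.0, 117.9]
wrist_force: [-1.2, 0.8, 0.4]
gripper_width: 28.1
```

Request:
step_arm([
  {"hand": 2, "travel": [0, 0, -0.05], "rotation": [0, 0, 0]},
  {"hand": 2.9, "travel": [0, 0, -0.05], "rotation": [0, 0, 0]},
  {"hand": 3.5, "travel": [0, 0, -0.05], "rotation": [0, 0, 0]},
  {"hand": 5, "travel": [0, 0, -0.05], "rotation": [0, 0, 0]},
  {"hand": 8.5, "travel": [0, 0, -0.05], "rotation": [0, 0, 0]},
])

```text
clock: 8.95
eef_pos: [611.2, -148.4, 74.1]
tcp_rot: [-180.0, -0.0, 117.9]
wrist_force: [-0.6, -0.2, -0.2]
gripper_width: 66.4
```

Request:
step_arm([
  {"hand": 8.5, "travel": [0, 0, 0], "rotation": [0, 0, 0]},
  {"hand": 8.5, "travel": [0, 0, 2], "rotation": [0, 0, 0]},
  {"hand": 8.5, "travel": [0, 0, 6], "rotation": [0, 0, 0]},
  {"hand": 8.5, "travel": [0, 0, 10], "rotation": [0, 0, 0]},
  {"hand": 8.5, "travel": [-1, 1, 13], "rotation": [0, 0, 0]},
])

```text
clock: 9.57
eef_pos: [602.3, -139.1, 206.2]
tcp_rot: [179.9, 0.1, 117.9]
wrist_force: [0.7, -0.5, 0.6]
gripper_width: 85.3
```

Run:
```python
from cell import *
import cv2
for n in("top","side","wrist"):
    c=camera(n); cv2.imwrite(f"pics/{n}1.png",c["image"][...,::-1])
```

```text
(no output)
```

View pics/side1.png

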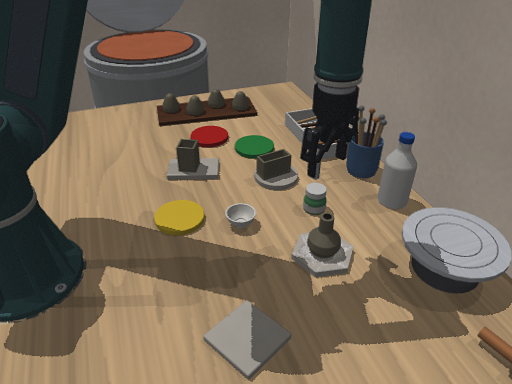

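The vase stands upright on the hex bat at (324,240), and the square bat is now free and clear. Next is the square pot.

Request:
step_arm([
  {"hand": 8.5, "travel": [-1, 2, 0], "rotation": [0, 0, 0.04]},
  {"hand": 8.5, "travel": [-3, 7, 0], "rotation": [0, 0, 0.14]},
  {"hand": 8.5, "travel": [-5.5, 12.5, 0], "rotation": [0, 0, 0.26]},
  {"hand": 8.5, "travel": [-8, 18, 0], "rotation": [0, 0, 0.38]},
  {"hand": 8.5, "travel": [-10.5, 23.5, 0], "rotation": [0, 0, 0.5]},
])

```text
clock: 10.35
eef_pos: [493.4, 98.7, 202.7]
tcp_rot: [-179.9, -0.2, 146.8]
wrist_force: [1.0, 0.9, -0.4]
gripper_width: 84.9
```

Request:
step_arm([
  {"hand": 8.5, "travel": [-2.5, 5, 0], "rotation": [0, 0, 0.1]},
  {"hand": 8.5, "travel": [-5, 10.5, 0], "rotation": [0, 0, 0.14]},
  {"hand": 8.5, "travel": [-7.2, 14.5, 0], "rotation": [0, 0, 0.158]},
  {"hand": 8.5, "travel": [-8.3, 17, 0], "rotation": [0, 0, 0.158]},
  {"hand": 8.5, "travel": [-8.6, 17.75, 0], "rotation": [0, 0, 0.158]},
])

```text
clock: 10.98
eef_pos: [407.7, 275.2, 202.9]
tcp_rot: [-179.9, -0.1, 155.8]
wrist_force: [-0.7, -1.1, 0.7]
gripper_width: 84.9
```

Run:
```python
from cell import *
from h import *
camera("side");camera("side");
c=camera("wrist"); s=state(); print(s["eef_pos"],s["tcp_rot"])
im=c["image"].copy()
L=spotter.trace("wrist","pot_square"); print([(d["conf"],d["rect"]) for d in L])
f=fit("pot_square",[(c,np.asarray(L[0]["region"]),None)],15,(-25,)); print(f)
for p,col in(((410,274,-24.4),255),(f[0],0)):
  r=(render(c,"pot_square",*p,15)>.5).astype(np.uint8)
  cv2.drawContours(im,cv2.findContours(r,0,2)[0],-1,(255,col,0),1)
cv2.imwrite("pics/w2.png",im[...,::-1])
```

```text
[409.63614215 273.72399665 203.53645131] [-1.79910431e+02 -4.15986165e-02  1.55673705e+02]
[(0.87, [225.4, 143.1, 62.4, 73.2])]
(array([410.01086499, 275.08725574, -26.96583101]), np.float64(77.7916493656286))
```

View pics/w2.png

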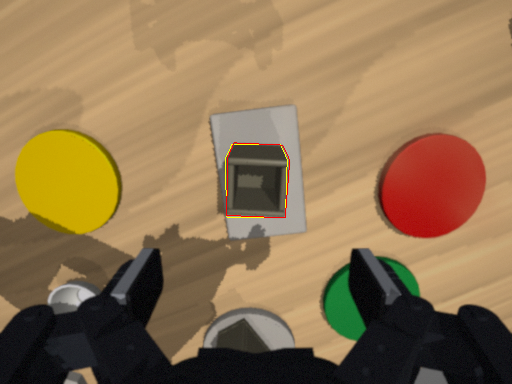

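The wrist fit agrees to about 1 mm, with the pot centred at (257,180) and square to the jaws.

Request:
step_arm([
  {"hand": 8.5, "travel": [0, 0, -4], "rotation": [0, 0, 0]},
  {"hand": 8.5, "travel": [0, 0.05, -8.5], "rotation": [0, 0, 0]},
  {"hand": 8.5, "travel": [0, 0.05, -13], "rotation": [0, 0, 0]},
  {"hand": 8.5, "travel": [0, 0.05, -15.5], "rotation": [0, 0, 0]},
  {"hand": 8.5, "travel": [0, 0.05, -16.4], "rotation": [0, 0, 0]},
])

```text
clock: 11.8
eef_pos: [409.7, 273.1, 38.8]
tcp_rot: [-179.9, -0.1, 155.5]
wrist_force: [-0.1, 0.6, -0.3]
gripper_width: 85.2
```

Request:
step_arm([
  {"hand": 8.0, "travel": [0, 0, 0], "rotation": [0, 0, 0]},
  {"hand": 7, "travel": [0, 0, 0], "rotation": [0, 0, 0]},
  {"hand": 6, "travel": [0, 0, 0], "rotation": [0, 0, 0]},
  {"hand": 5.2, "travel": [0, 0, 0], "rotation": [0, 0, 0]},
  {"hand": 4.6, "travel": [0, 0, 0], "rotation": [0, 0, 0]},
])

```text
clock: 12.42
eef_pos: [410.7, 274.9, 41.2]
tcp_rot: [179.9, 0.1, 155.6]
wrist_force: [-1.0, -0.6, 8.3]
gripper_width: 49.9
```

Request:
step_arm([
  {"hand": 4, "travel": [0, 0, 0], "rotation": [0, 0, 0]},
  {"hand": 4, "travel": [0, 0, 0], "rotation": [0, 0, 0]},
  {"hand": 4, "travel": [0, 0, 0], "rotation": [0, 0, 0]},
  {"hand": 4, "travel": [0, 0, 0], "rotation": [0, 0, 0]},
  {"hand": 4, "travel": [0, 0, 0.2], "rotation": [0, 0, 0]},
])

```text
clock: 13.05
eef_pos: [410.2, 274.7, 42.6]
tcp_rot: [180.0, 0.0, 155.6]
wrist_force: [0.4, -0.8, -1.1]
gripper_width: 49.9
```

Request:
step_arm([
  {"hand": 4, "travel": [0, 0, 0.5], "rotation": [0, 0, 0]},
  {"hand": 4, "travel": [0, 0, 1.5], "rotation": [0, 0, 0]},
  {"hand": 4, "travel": [0, 0, 4], "rotation": [0, 0, 0]},
  {"hand": 4, "travel": [0, 0, 7], "rotation": [0, 0, 0]},
  {"hand": 4, "travel": [0, 0, 9], "rotation": [0, 0, 0]},
])

```text
clock: 13.68
eef_pos: [410.6, 274.8, 134.1]
tcp_rot: [179.9, 0.1, 155.6]
wrist_force: [0.2, -0.2, -1.9]
gripper_width: 49.4
```

Request:
step_arm([
  {"hand": 4, "travel": [0.4, -1.5, 0], "rotation": [0, 0, -0.03]},
  {"hand": 4, "travel": [1.5, -5, 0], "rotation": [0, 0, -0.1]},
  {"hand": 4, "travel": [2.5, -9, 0], "rotation": [0, 0, -0.18]},
  {"hand": 4, "travel": [3.5, -13.5, 0], "rotation": [0, 0, -0.26]},
  {"hand": 4, "travel": [4, -18, 0], "rotation": [0, 0, -0.34]},
])

```text
clock: 14.3
eef_pos: [450.0, 92.3, 131.5]
tcp_rot: [-179.9, -0.0, 135.9]
wrist_force: [-0.2, -0.4, -2.2]
gripper_width: 49.3
```

Request:
step_arm([
  {"hand": 4, "travel": [0, -4.5, 0], "rotation": [0, 0, -0.08]},
  {"hand": 4, "travel": [0, -9, 0], "rotation": [0, 0, -0.16]},
  {"hand": 4, "travel": [-0.3, -13.5, 0], "rotation": [0, 0, -0.24]},
  {"hand": 4, "travel": [-1, -18, 0], "rotation": [0, 0, -0.28]},
  {"hand": 4, "travel": [-2, -22.5, 0], "rotation": [0, 0, -0.316]},
])

```text
clock: 14.92
eef_pos: [428.9, -132.3, 131.5]
tcp_rot: [-179.9, -0.0, 117.9]
wrist_force: [0.2, -0.6, -2.2]
gripper_width: 49.7
```

Request:
step_arm([
  {"hand": 4, "travel": [-1.2, -4.5, 0], "rotation": [0, 0, 0]},
  {"hand": 4, "travel": [-2.4, -9, 0], "rotation": [0, 0, 0]},
  {"hand": 4, "travel": [-3.5, -12.5, 0], "rotation": [0, 0, 0]},
  {"hand": 4, "travel": [-4.1, -15, -0.3], "rotation": [0, 0, 0]},
  {"hand": 4, "travel": [-4.27, -16.4, -1], "rotation": [0, 0, 0]},
])

```text
clock: 15.55
eef_pos: [386.3, -295.8, 121.5]
tcp_rot: [-180.0, -0.0, 117.9]
wrist_force: [0.4, 0.2, -1.6]
gripper_width: 49.9
```

Request:
step_arm([
  {"hand": 4, "travel": [0, 0, -2], "rotation": [0, 0, 0]},
  {"hand": 4, "travel": [0, 0, -4], "rotation": [0, 0, 0]},
  {"hand": 4, "travel": [0, 0, -5.5], "rotation": [0, 0, 0]},
  {"hand": 4, "travel": [0, 0, -6.3], "rotation": [0, 0, 0]},
  {"hand": 4, "travel": [0, 0, -6.5], "rotation": [0, 0, 0]},
])

```text
clock: 16.18
eef_pos: [387.4, -294.0, 56.8]
tcp_rot: [-180.0, -0.1, 118.0]
wrist_force: [-0.8, 0.3, -1.6]
gripper_width: 49.4
```

Request:
step_arm([
  {"hand": 4, "travel": [0, 0, -0.6], "rotation": [0, 0, 0]},
  {"hand": 4, "travel": [0, 0, -1.1], "rotation": [0, 0, 0]},
  {"hand": 4, "travel": [0, 0, -1.35], "rotation": [0, 0, 0]},
  {"hand": 4, "travel": [0, 0, -1.45], "rotation": [0, 0, 0]},
  {"hand": 4, "travel": [0, 0, -1.5], "rotation": [0, 0, 0]},
])

```text
clock: 16.8
eef_pos: [387.6, -294.4, 42.3]
tcp_rot: [-180.0, 0.0, 118.0]
wrist_force: [-0.5, 0.5, -0.6]
gripper_width: 49.9
```

Request:
step_arm([
  {"hand": 4, "travel": [0, 0, -0.05], "rotation": [0, 0, 0]},
  {"hand": 4, "travel": [0, 0, -0.1], "rotation": [0, 0, 0]},
  {"hand": 4, "travel": [0, 0, -0.15], "rotation": [0, 0, 0]},
  {"hand": 4, "travel": [0, 0, -0.2], "rotation": [0, 0, 0]},
  {"hand": 4, "travel": [0, 0, -0.2], "rotation": [0, 0, 0]},
])

```text
clock: 17.42
eef_pos: [387.6, -294.4, 41.2]
tcp_rot: [180.0, 0.0, 118.0]
wrist_force: [-3.0, 1.5, 10.9]
gripper_width: 49.7
```

Request:
step_arm([
  {"hand": 4, "travel": [0, 0, 0.07], "rotation": [0, 0, 0]},
  {"hand": 5.1, "travel": [0, 0, 0.07], "rotation": [0, 0, 0]},
  {"hand": 5.6, "travel": [0, 0, 0.07], "rotation": [0, 0, 0]},
  {"hand": 7, "travel": [0, 0, 0.07], "rotation": [0, 0, 0]},
  {"hand": 8.5, "travel": [0, 0, 0.07], "rotation": [0, 0, 0]},
])

```text
clock: 18.05
eef_pos: [387.5, -294.4, 40.9]
tcp_rot: [-180.0, -0.0, 118.0]
wrist_force: [-0.3, 0.1, 0.2]
gripper_width: 84.3
```

Request:
step_arm([
  {"hand": 8.5, "travel": [0, 0, 0], "rotation": [0, 0, 0]},
  {"hand": 8.5, "travel": [0, 0, 2], "rotation": [0, 0, 0]},
  {"hand": 8.5, "travel": [0, 0, 6], "rotation": [0, 0, 0]},
  {"hand": 8.5, "travel": [0, 0, 11], "rotation": [0, 0, 0]},
  {"hand": 8.5, "travel": [0, 0, 16], "rotation": [0, 0, 0]},
])

```text
clock: 18.68
eef_pos: [387.2, -294.1, 202.4]
tcp_rot: [-180.0, -0.0, 118.0]
wrist_force: [0.0, -0.7, -0.2]
gripper_width: 85.0
```

Run:
```python
from cell import *
from h import *
print(state()["eef_pos"])
cs=[camera(n) for n in("top","side","wrist")]
for n,c in zip(("top","side","wrist"),cs):
    L=spotter.trace(n,"pot_square"); print([(d["conf"],d["rect"]) for d in L])
    cv2.imwrite(f"pics/{n}2.png",c["image"][...,::-1])
    if L: print(fit("pot_square",[(c,np.asarray(L[0]["region"]),None)],15,(28,)))
```

```text
[ 387.22755389 -294.07368458  202.37318354]
[(0.69, [389.3, 243.4, 35.0, 26.5])]
(array([ 388.37236412, -296.93896038,   18.47450513]), np.float64(69.1365321030373))
[(0.82, [230.1, 294.5, 38.8, 61.2])]
(array([ 388.00624811, -296.31615814,   24.88166995]), np.float64(50.94552864282968))
[(0.94, [223.3, 136.8, 62.0, 70.8])]
(array([ 386.82726421, -294.44702197,   25.80679582]), np.float64(94.04136870434448))
```

View pics/wrist2.png

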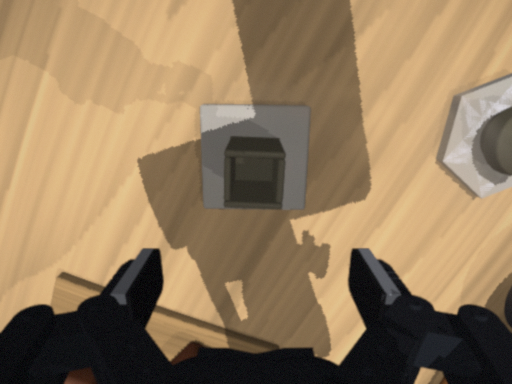

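View pics/side2.png

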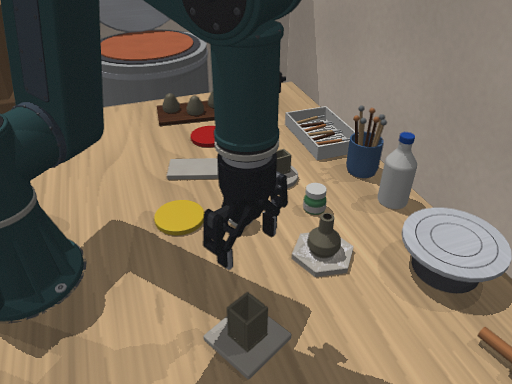

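The square pot stands upright in the middle of the square bat: the wrist view shows it at (254,172) on the bat, and the fits are within 1 to 3 mm. Next is the trough.

Request:
step_arm([
  {"hand": 8.5, "travel": [1, 2, 0], "rotation": [0, 0, 0.05]},
  {"hand": 8.5, "travel": [3, 6.5, 0], "rotation": [0, 0, 0.19]},
  {"hand": 8.5, "travel": [5.5, 11.5, 0], "rotation": [0, 0, 0.33]},
  {"hand": 8.5, "travel": [8, 16.5, 0], "rotation": [0, 0, 0.47]},
  {"hand": 8.5, "travel": [10.5, 21.5, 0], "rotation": [0, 0, 0.61]},
])

```text
clock: 19.6
eef_pos: [491.9, -77.4, 199.1]
tcp_rot: [-180.0, -0.2, 153.2]
wrist_force: [0.1, -0.6, -0.4]
gripper_width: 84.7
```

Request:
step_arm([
  {"hand": 8.5, "travel": [2.5, 5, 0], "rotation": [0, 0, 0.14]},
  {"hand": 8.5, "travel": [5, 10, 0], "rotation": [0, 0, 0.28]},
  {"hand": 8.5, "travel": [7.5, 15, 0], "rotation": [0, 0, 0.42]},
  {"hand": 8.5, "travel": [10, 19.5, 0], "rotation": [0, 0, 0.53]},
  {"hand": 8.5, "travel": [11.7, 22.7, 0], "rotation": [0, 0, 0.6]},
])

```text
clock: 20.23
eef_pos: [609.2, 149.7, 198.4]
tcp_rot: [180.0, -0.2, -172.4]
wrist_force: [-0.1, -1.2, -0.1]
gripper_width: 84.9
```

Request:
step_arm([
  {"hand": 8.5, "travel": [0.8, 1.4, 0], "rotation": [0, 0, 0.026]},
  {"hand": 8.5, "travel": [1.1, 2.0, 0], "rotation": [0, 0, 0.026]},
  {"hand": 8.5, "travel": [1.17, 2.03, -1], "rotation": [0, 0, 0.026]},
  {"hand": 8.5, "travel": [1.17, 2.03, -2], "rotation": [0, 0, 0.026]},
  {"hand": 8.5, "travel": [1.17, 2.03, -2], "rotation": [0, 0, 0.026]},
])

```text
clock: 20.85
eef_pos: [619.9, 166.8, 179.6]
tcp_rot: [-180.0, -0.2, -171.2]
wrist_force: [0.0, -0.6, 0.1]
gripper_width: 84.7
```

Run:
```python
from cell import *
from h import *
c=camera("wrist"); s=state(); print(s["eef_pos"],s["tcp_rot"])
im=c["image"].copy()
L=spotter.trace("wrist","pot_oblong"); print([(d["conf"],d["rect"]) for d in L])
f=fit("pot_oblong",[(c,np.asarray(L[0]["region"]),None)],15,(8,)); print(f)
for p,col in(((621.2,167.9,8.8),255),(f[0],0)):
  r=(render(c,"pot_oblong",*p,15)>.5).astype(np.uint8)
  cv2.drawContours(im,cv2.findContours(r,0,2)[0],-1,(255,col,0),1)
cv2.imwrite("pics/w3.png",im[...,::-1])
c=camera("top")
L=spotter.trace("top","bat_oblong")
print([(d["conf"],d["rect"]) for d in L])
if L: print(fit("bat_oblong",[(c,np.asarray(L[0]["region"]),None)],0,(-18,)))
```

```text
[620.42764197 167.06022928 180.23390843] [-1.79987429e+02 -1.02166816e-01 -1.71226797e+02]
[(0.71, [234.9, 129.4, 52.7, 111.6])]
(array([620.90372684, 170.33066499,   8.34261467]), np.float64(73.24944252210688))
[]
```

View pics/w3.png

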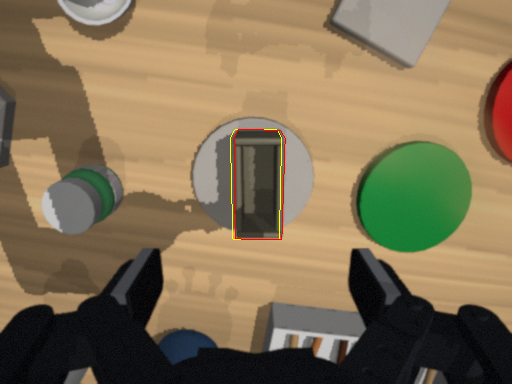

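The wrist view shows the trough at (258,184), in line with the jaws and on the white bat. Grasping it.

Request:
step_arm([
  {"hand": 8.5, "travel": [0, 0.1, -3.5], "rotation": [0, 0, 0]},
  {"hand": 8.5, "travel": [0, 0.1, -8], "rotation": [0, 0, 0]},
  {"hand": 8.5, "travel": [0, 0.1, -12], "rotation": [0, 0, 0]},
  {"hand": 8.5, "travel": [0, 0.1, -14.2], "rotation": [0, 0, 0]},
  {"hand": 8.5, "travel": [0, 0.1, -14.9], "rotation": [0, 0, 0]},
])

```text
clock: 21.68
eef_pos: [620.5, 168.8, 30.8]
tcp_rot: [-180.0, -0.1, -171.2]
wrist_force: [0.6, 0.1, 0.3]
gripper_width: 84.8
```

Request:
step_arm([
  {"hand": 8.0, "travel": [0, 0, 0], "rotation": [0, 0, 0]},
  {"hand": 6.5, "travel": [0, 0, 0], "rotation": [0, 0, 0]},
  {"hand": 5.2, "travel": [0, 0, 0], "rotation": [0, 0, 0]},
  {"hand": 4.3, "travel": [0, 0, 0], "rotation": [0, 0, 0]},
  {"hand": 3.6, "travel": [0, 0, 0], "rotation": [0, 0, 0]},
])

```text
clock: 22.3
eef_pos: [621.8, 169.0, 32.8]
tcp_rot: [-180.0, 0.1, -171.2]
wrist_force: [-0.7, 0.1, 5.0]
gripper_width: 39.6
```

Request:
step_arm([
  {"hand": 3, "travel": [0, 0, 0], "rotation": [0, 0, 0]},
  {"hand": 3, "travel": [0, 0, 0], "rotation": [0, 0, 0]},
  {"hand": 3, "travel": [0, 0, 0], "rotation": [0, 0, 0]},
  {"hand": 3, "travel": [0, 0, 0], "rotation": [0, 0, 0]},
  {"hand": 3, "travel": [0, 0, 0.2], "rotation": [0, 0, 0]},
])

```text
clock: 22.92
eef_pos: [621.0, 168.9, 33.8]
tcp_rot: [-180.0, -0.0, -171.2]
wrist_force: [-0.7, -0.2, -0.9]
gripper_width: 39.6
```

Request:
step_arm([
  {"hand": 3, "travel": [0, 0, 0.5], "rotation": [0, 0, 0]},
  {"hand": 3, "travel": [0, 0, 1.5], "rotation": [0, 0, 0]},
  {"hand": 3, "travel": [0, 0, 4], "rotation": [0, 0, 0]},
  {"hand": 3, "travel": [0, 0, 6.5], "rotation": [0, 0, 0]},
  {"hand": 3, "travel": [0, 0, 8], "rotation": [0, 0, 0]},
])

```text
clock: 23.55
eef_pos: [622.0, 169.1, 115.8]
tcp_rot: [-180.0, 0.1, -171.2]
wrist_force: [0.2, 0.1, -1.4]
gripper_width: 39.4
```

Request:
step_arm([
  {"hand": 3, "travel": [-1, 0.5, 0], "rotation": [0, 0, -0.03]},
  {"hand": 3, "travel": [-3.5, 1.8, 0], "rotation": [0, 0, -0.1]},
  {"hand": 3, "travel": [-7, 3.7, 0], "rotation": [0, 0, -0.18]},
  {"hand": 3, "travel": [-10.5, 5.5, 0], "rotation": [0, 0, -0.26]},
  {"hand": 3, "travel": [-14, 7.4, 0], "rotation": [0, 0, -0.34]},
])

```text
clock: 24.18
eef_pos: [480.0, 243.3, 114.1]
tcp_rot: [-180.0, -0.0, 169.2]
wrist_force: [-0.3, 1.1, -0.9]
gripper_width: 39.3
```

Request:
step_arm([
  {"hand": 3, "travel": [-3, 1.6, 0], "rotation": [0, 0, -0.08]},
  {"hand": 3, "travel": [-5, 2.6, 0], "rotation": [0, 0, -0.12]},
  {"hand": 3, "travel": [-5.8, 3.1, -0.5], "rotation": [0, 0, -0.128]},
  {"hand": 3, "travel": [-5.99, 3.17, -1.5], "rotation": [0, 0, -0.128]},
  {"hand": 3, "travel": [-5.99, 3.17, -3], "rotation": [0, 0, -0.128]},
])

```text
clock: 24.8
eef_pos: [422.4, 274.6, 83.3]
tcp_rot: [180.0, 0.1, 162.0]
wrist_force: [-0.1, -1.2, -1.6]
gripper_width: 39.8
```

Request:
step_arm([
  {"hand": 3, "travel": [0, 0, -1.5], "rotation": [0, 0, 0]},
  {"hand": 3, "travel": [0, 0, -2.8], "rotation": [0, 0, 0]},
  {"hand": 3, "travel": [0, 0, -3.6], "rotation": [0, 0, 0]},
  {"hand": 3, "travel": [0, 0, -4.1], "rotation": [0, 0, 0]},
  {"hand": 3, "travel": [0, 0, -4.3], "rotation": [0, 0, 0]},
])

```text
clock: 25.42
eef_pos: [421.4, 274.6, 40.8]
tcp_rot: [-180.0, -0.0, 162.0]
wrist_force: [0.5, 0.2, -1.6]
gripper_width: 39.3
```

Run:
```python
from cell import *
from h import *
s=state(); print(s["eef_pos"],s["tcp_rot"],s["wrist_force"])
c=camera("side");cv2.imwrite("pics/side3.png",cv2.resize(c["image"][100:260,100:330],None,fx=3,fy=3)[...,::-1])
c=camera("top");cv2.imwrite("pics/top3.png",cv2.resize(c["image"][180:300,100:300],None,fx=3,fy=3)[...,::-1])
```

```text
[421.41744981 274.6373533   40.75778638] [-1.79991209e+02 -2.03402083e-03  1.62022434e+02] [ 0.4906246   0.17383667 -1.59841901]
```

View pics/side3.png

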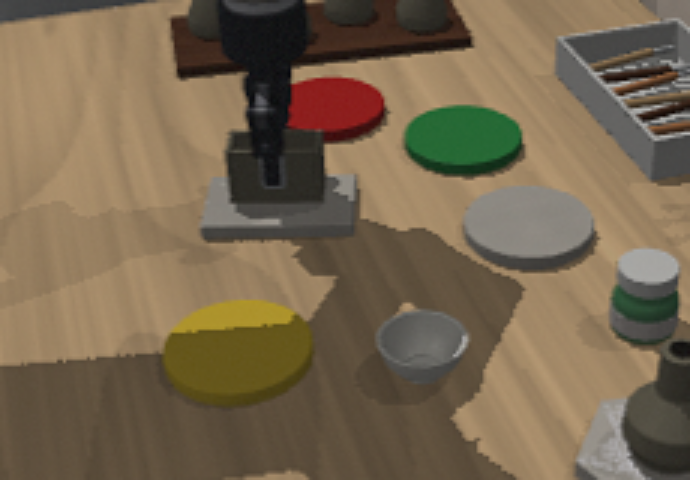

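The trough is centred over the oblong bat, and the round bat is free. Lowering.

Request:
step_arm([
  {"hand": 3, "travel": [0, 0, -0.3], "rotation": [0, 0, 0]},
  {"hand": 3, "travel": [0, 0, -0.5], "rotation": [0, 0, 0]},
  {"hand": 3, "travel": [0, 0, -0.65], "rotation": [0, 0, 0]},
  {"hand": 3, "travel": [0, 0, -0.75], "rotation": [0, 0, 0]},
  {"hand": 3, "travel": [0, 0, -0.8], "rotation": [0, 0, 0]},
])

```text
clock: 26.15
eef_pos: [421.3, 274.6, 32.9]
tcp_rot: [-180.0, -0.0, 162.0]
wrist_force: [1.0, 0.5, -2.0]
gripper_width: 39.3
```

Request:
step_arm([
  {"hand": 3, "travel": [0, 0, -0.03], "rotation": [0, 0, 0]},
  {"hand": 3, "travel": [0, 0, -0.06], "rotation": [0, 0, 0]},
  {"hand": 3, "travel": [0, 0, -0.09], "rotation": [0, 0, 0]},
  {"hand": 3, "travel": [0, 0, -0.1], "rotation": [0, 0, 0]},
  {"hand": 3, "travel": [0, 0, -0.1], "rotation": [0, 0, 0]},
])

```text
clock: 26.78
eef_pos: [421.4, 274.7, 32.8]
tcp_rot: [180.0, 0.0, 162.0]
wrist_force: [-2.7, -0.9, 8.5]
gripper_width: 39.6
```

Contact at 8.5 N. Releasing.

Request:
step_arm([
  {"hand": 3, "travel": [0, 0, 0.05], "rotation": [0, 0, 0]},
  {"hand": 4.1, "travel": [0, 0, 0.05], "rotation": [0, 0, 0]},
  {"hand": 4.7, "travel": [0, 0, 0.05], "rotation": [0, 0, 0]},
  {"hand": 6.5, "travel": [0, 0, 0.05], "rotation": [0, 0, 0]},
  {"hand": 8.5, "travel": [0, 0, 0.05], "rotation": [0, 0, 0]},
])

```text
clock: 27.4
eef_pos: [421.4, 274.6, 32.4]
tcp_rot: [-180.0, -0.0, 162.0]
wrist_force: [0.0, -0.5, -0.4]
gripper_width: 80.1
```

Request:
step_arm([
  {"hand": 8.5, "travel": [0, 0, 0], "rotation": [0, 0, 0]},
  {"hand": 8.5, "travel": [0, 0, 2], "rotation": [0, 0, 0]},
  {"hand": 8.5, "travel": [0, 0, 6], "rotation": [0, 0, 0]},
  {"hand": 8.5, "travel": [0, 0, 11], "rotation": [0, 0, 0]},
  {"hand": 8.5, "travel": [0, 0, 16], "rotation": [0, 0, 0]},
])

```text
clock: 28.02
eef_pos: [421.0, 274.4, 193.8]
tcp_rot: [-180.0, -0.0, 162.0]
wrist_force: [1.0, 1.1, -0.5]
gripper_width: 85.1
```

Run:
```python
from cell import *
from h import *
print(state()["eef_pos"])
for n in("top","side","wrist"):
    c=camera(n)
    L=spotter.trace(n,"pot_oblong"); print(n,[(d["conf"],d["rect"]) for d in L])
    cv2.imwrite(f"pics/{n}4.png",c["image"][...,::-1])
    if L: print(fit("pot_oblong",[(c,np.asarray(L[0]["region"]),None)],15,(-18,)))
    if n!="wrist":
        L=spotter.trace(n,"pot_round"); print(n,[(d["conf"],d["rect"]) for d in L])
        if L: print(fit("pot_round",[(c,np.asarray(L[0]["region"]),None)],15,(0,)))
```

```text
[420.95326174 274.44272637 193.8403782 ]
top [(0.88, [165.8, 220.6, 22.5, 39.7]), (0.57, [163.3, 205.8, 35.1, 69.3])]
(array([422.1790984 , 275.05586227, -17.0204868 ]), np.float64(425.98938869665506))
top [(0.8, [324.6, 154.6, 31.8, 30.7])]
(array([ 611.36000603, -146.28386436,    6.26806509]), np.float64(15.614271434063824))
side [(0.69, [174.7, 150.4, 33.4, 18.5]), (0.33, [166.2, 158.8, 52.6, 22.0])]
(array([421.02629423, 270.42752733, -18.90021229]), np.float64(18.889765474817377))
side [(0.64, [307.5, 215.2, 34.5, 41.9]), (0.31, [291.6, 231.9, 64.8, 44.5])]
(array([ 610.63735941, -146.63918806,   11.98719047]), np.float64(98.83537101114956))
wrist [(0.73, [233.2, 125.9, 49.0, 108.6])]
(array([420.36443925, 275.41268521, -17.89457164]), np.float64(114.92964244521337))
```

View pics/wrist4.png

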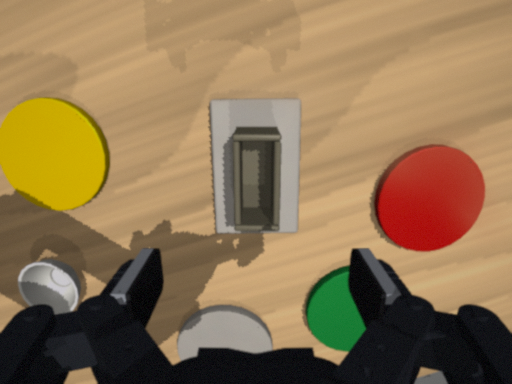

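The trough is upright and centred, with the wrist view showing it at (257,180) on the bat. Now the vase goes from the hex bat to the round bat.

Request:
step_arm([
  {"hand": 8.5, "travel": [0.8, -1.8, 0], "rotation": [0, 0, 0]},
  {"hand": 8.5, "travel": [3, -6.5, 0], "rotation": [0, 0, 0]},
  {"hand": 8.5, "travel": [5.4, -12, 0], "rotation": [0, 0, 0]},
  {"hand": 8.5, "travel": [7.9, -17.5, 0], "rotation": [0, 0, 0]},
  {"hand": 8.5, "travel": [10.3, -23, 0], "rotation": [0, 0, 0]},
])

```text
clock: 29.05
eef_pos: [524.2, 42.9, 191.1]
tcp_rot: [-180.0, -0.1, 162.0]
wrist_force: [0.3, 0.3, 0.3]
gripper_width: 84.9
```

Request:
step_arm([
  {"hand": 8.5, "travel": [2.4, -5.4, 0], "rotation": [0, 0, 0]},
  {"hand": 8.5, "travel": [4.8, -10.8, 0], "rotation": [0, 0, 0]},
  {"hand": 8.5, "travel": [6.9, -15.5, 0], "rotation": [0, 0, 0]},
  {"hand": 8.5, "travel": [8.2, -18.3, 0], "rotation": [0, 0, 0]},
  {"hand": 8.5, "travel": [8.67, -19.21, 0], "rotation": [0, 0, 0]},
])

```text
clock: 29.68
eef_pos: [610.9, -149.0, 190.7]
tcp_rot: [-180.0, -0.1, 161.9]
wrist_force: [-0.6, 0.5, 0.3]
gripper_width: 85.0
```

Request:
step_arm([
  {"hand": 8.5, "travel": [0, 0, 0], "rotation": [0, 0, 0]},
  {"hand": 8.5, "travel": [0, 0, 0], "rotation": [0, 0, 0]},
  {"hand": 8.5, "travel": [0, 0, -1], "rotation": [0, 0, 0]},
  {"hand": 8.5, "travel": [0, 0, -1.5], "rotation": [0, 0, 0]},
  {"hand": 8.5, "travel": [0, 0, -1.5], "rotation": [0, 0, 0]},
])

```text
clock: 30.3
eef_pos: [610.4, -146.8, 176.7]
tcp_rot: [-180.0, -0.1, 162.1]
wrist_force: [0.2, -0.1, -0.8]
gripper_width: 84.6
```

Run:
```python
from cell import *
from h import *
c=camera("wrist"); s=state(); print(s["eef_pos"],s["tcp_rot"])
im=c["image"].copy()
for n in circ(15,24): 
    u=proj(c,[[611.+n[0],-147.5+n[1],107]])[0]; cv2.circle(im,tuple(int(round(v)) for v in u),1,(255,0,0),-1)
L=spotter.trace("wrist","pot_round"); print([(d["conf"],d["rect"]) for d in L])
print(fit("pot_round",[(c,np.asarray(L[0]["region"]),None)],15,(0,)))
cv2.imwrite("pics/w5.png",im[...,::-1])
c=camera("top")
L=spotter.trace("top","bat_round")
for d in L:
    if abs(d["rect"][0]-197)<8: print(d["rect"],fit("bat_round",[(c,np.asarray(d["region"]),None)],0,(0,)))
```

```text
[ 610.73996401 -147.09499504  177.10558212] [-1.79997038e+02 -4.46894748e-02  1.62040259e+02]
[(0.72, [217.7, 138.6, 83.5, 84.7]), (0.67, [366.9, 0.1, 49.7, 13.0])]
(array([ 609.67170588, -145.00408275,    5.75849977]), np.float64(340.3463898500577))
[197.9, 140.3, 45.9, 47.5] (array([629.05048802, 164.2839845 , -12.50971129]), np.float64(41.986343713956174))
```

View pics/w5.png

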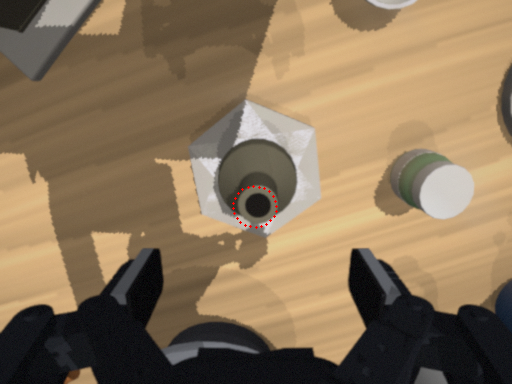

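The mouth is at (258,205), within about 1 mm of the prediction. Grasping.

Request:
step_arm([
  {"hand": 8.5, "travel": [0, 0.1, -3], "rotation": [0, 0, 0]},
  {"hand": 8.5, "travel": [0, 0.1, -6], "rotation": [0, 0, 0]},
  {"hand": 8.5, "travel": [0, 0.1, -8.5], "rotation": [0, 0, 0]},
  {"hand": 8.5, "travel": [0, 0.1, -9.9], "rotation": [0, 0, 0]},
  {"hand": 8.5, "travel": [0, 0.1, -10.3], "rotation": [0, 0, 0]},
])

```text
clock: 31.12
eef_pos: [610.8, -146.4, 73.9]
tcp_rot: [-180.0, -0.1, 162.0]
wrist_force: [-1.1, -0.5, -0.6]
gripper_width: 84.7
```

Request:
step_arm([
  {"hand": 8.0, "travel": [0, 0, 0], "rotation": [0, 0, 0]},
  {"hand": 6, "travel": [0, 0, 0], "rotation": [0, 0, 0]},
  {"hand": 4.5, "travel": [0, 0, 0], "rotation": [0, 0, 0]},
  {"hand": 3.5, "travel": [0, 0, 0], "rotation": [0, 0, 0]},
  {"hand": 2.5, "travel": [0, 0, 0], "rotation": [0, 0, 0]},
])

```text
clock: 31.75
eef_pos: [611.4, -146.4, 75.0]
tcp_rot: [180.0, 0.0, 162.0]
wrist_force: [-0.3, 1.3, 5.0]
gripper_width: 28.1
```

Request:
step_arm([
  {"hand": 2, "travel": [0, 0, 0], "rotation": [0, 0, 0]},
  {"hand": 2, "travel": [0, 0, 0], "rotation": [0, 0, 0]},
  {"hand": 2, "travel": [0, 0, 0], "rotation": [0, 0, 0]},
  {"hand": 2, "travel": [0, 0, 0], "rotation": [0, 0, 0]},
  {"hand": 2, "travel": [0, 0, 0.2], "rotation": [0, 0, 0]},
])

```text
clock: 32.38
eef_pos: [610.6, -146.4, 76.1]
tcp_rot: [-180.0, -0.1, 162.0]
wrist_force: [0.8, 0.1, -2.4]
gripper_width: 27.9
```

Request:
step_arm([
  {"hand": 2, "travel": [0, 0, 0.5], "rotation": [0, 0, 0]},
  {"hand": 2, "travel": [0, 0, 1.5], "rotation": [0, 0, 0]},
  {"hand": 2, "travel": [0, 0, 4], "rotation": [0, 0, 0]},
  {"hand": 2, "travel": [0, 0, 7.5], "rotation": [0, 0, 0]},
  {"hand": 2, "travel": [0, 0, 10], "rotation": [0, 0, 0]},
])

```text
clock: 33.0
eef_pos: [611.5, -146.7, 178.6]
tcp_rot: [-180.0, 0.1, 162.0]
wrist_force: [0.5, -0.3, -2.2]
gripper_width: 28.0
```

Request:
step_arm([
  {"hand": 2, "travel": [0.1, 1.5, 0], "rotation": [0, 0, 0]},
  {"hand": 2, "travel": [0.3, 5, 0], "rotation": [0, 0, 0]},
  {"hand": 2, "travel": [0.5, 9, 0], "rotation": [0, 0, 0]},
  {"hand": 2, "travel": [0.8, 13.5, 0], "rotation": [0, 0, 0]},
  {"hand": 2, "travel": [1.0, 18, 0], "rotation": [0, 0, 0]},
])

```text
clock: 33.62
eef_pos: [619.8, 35.9, 174.9]
tcp_rot: [-180.0, -0.1, 162.0]
wrist_force: [-0.3, 0.1, -2.9]
gripper_width: 27.7
```

Request:
step_arm([
  {"hand": 2, "travel": [0.25, 4.5, 0], "rotation": [0, 0, 0]},
  {"hand": 2, "travel": [0.5, 8.5, 0], "rotation": [0, 0, 0]},
  {"hand": 2, "travel": [0.65, 11.3, 0], "rotation": [0, 0, 0]},
  {"hand": 2, "travel": [0.75, 12.8, -0.5], "rotation": [0, 0, 0]},
  {"hand": 2, "travel": [0.75, 13.12, -2], "rotation": [0, 0, 0]},
])

```text
clock: 34.25
eef_pos: [628.5, 165.7, 155.7]
tcp_rot: [-180.0, 0.0, 162.1]
wrist_force: [0.4, -0.3, -2.3]
gripper_width: 28.3
```

Request:
step_arm([
  {"hand": 2, "travel": [0, 0, -2], "rotation": [0, 0, 0]},
  {"hand": 2, "travel": [0, 0, -4], "rotation": [0, 0, 0]},
  {"hand": 2, "travel": [0, 0, -5.8], "rotation": [0, 0, 0]},
  {"hand": 2, "travel": [0, 0, -6.8], "rotation": [0, 0, 0]},
  {"hand": 2, "travel": [0, 0, -7.2], "rotation": [0, 0, 0]},
])

```text
clock: 34.88
eef_pos: [628.2, 164.3, 83.6]
tcp_rot: [-180.0, -0.1, 162.0]
wrist_force: [-0.4, -0.6, -2.3]
gripper_width: 27.9
```

Run:
```python
from cell import *
from h import *
s=state(); print(s["eef_pos"],s["tcp_rot"],s["wrist_force"])
c=camera("side");cv2.imwrite("pics/side6.png",cv2.resize(c["image"][100:260,150:380],None,fx=3,fy=3)[...,::-1])
```

```text
[628.18719309 164.30642176  83.55324712] [-1.79960222e+02 -5.96917265e-02  1.61996574e+02] [-0.36071091 -0.62825542 -2.2671275 ]
```

View pics/side6.png

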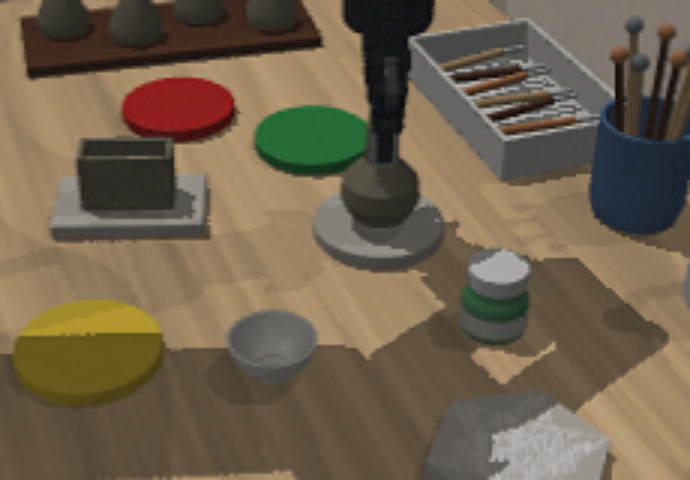

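The vase is upright over the centre of the white round bat. Lowering.

Request:
step_arm([
  {"hand": 2, "travel": [0, 0, -0.3], "rotation": [0, 0, 0]},
  {"hand": 2, "travel": [0, 0, -0.55], "rotation": [0, 0, 0]},
  {"hand": 2, "travel": [0, 0, -0.7], "rotation": [0, 0, 0]},
  {"hand": 2, "travel": [0, 0, -0.8], "rotation": [0, 0, 0]},
  {"hand": 2, "travel": [0, 0, -0.85], "rotation": [0, 0, 0]},
])

```text
clock: 35.55
eef_pos: [628.6, 164.7, 76.0]
tcp_rot: [-180.0, 0.0, 162.0]
wrist_force: [0.6, 0.2, -2.3]
gripper_width: 28.1
```

Request:
step_arm([
  {"hand": 2, "travel": [0, 0, -0.03], "rotation": [0, 0, 0]},
  {"hand": 2, "travel": [0, 0, -0.06], "rotation": [0, 0, 0]},
  {"hand": 2, "travel": [0, 0, -0.09], "rotation": [0, 0, 0]},
  {"hand": 2, "travel": [0, 0, -0.12], "rotation": [0, 0, 0]},
  {"hand": 2, "travel": [0, 0, -0.15], "rotation": [0, 0, 0]},
])

```text
clock: 36.17
eef_pos: [628.8, 164.8, 75.1]
tcp_rot: [180.0, 0.0, 162.0]
wrist_force: [-0.8, -1.0, 4.5]
gripper_width: 28.3
```

Request:
step_arm([
  {"hand": 2, "travel": [0, 0, 0], "rotation": [0, 0, 0]},
  {"hand": 2.9, "travel": [0, 0, 0], "rotation": [0, 0, 0]},
  {"hand": 3.5, "travel": [0, 0, 0], "rotation": [0, 0, 0]},
  {"hand": 5, "travel": [0, 0, 0], "rotation": [0, 0, 0]},
  {"hand": 8.5, "travel": [0, 0, 0], "rotation": [0, 0, 0]},
])

```text
clock: 36.8
eef_pos: [628.5, 164.7, 74.2]
tcp_rot: [-180.0, -0.0, 162.0]
wrist_force: [0.1, -0.5, -0.5]
gripper_width: 66.7
```

Request:
step_arm([
  {"hand": 8.5, "travel": [0, 0, 0], "rotation": [0, 0, 0]},
  {"hand": 8.5, "travel": [0, 0, 2], "rotation": [0, 0, 0]},
  {"hand": 8.5, "travel": [0, 0, 6], "rotation": [0, 0, 0]},
  {"hand": 8.5, "travel": [0, 0, 11], "rotation": [0, 0, 0]},
  {"hand": 8.5, "travel": [0, 0, 14], "rotation": [0, 0, 0]},
])

```text
clock: 37.42
eef_pos: [629.6, 164.9, 217.3]
tcp_rot: [179.9, 0.2, 162.0]
wrist_force: [0.3, -0.4, 0.8]
gripper_width: 85.0
```

Request:
step_arm([
  {"hand": 8.5, "travel": [0, -2, 0], "rotation": [0, 0, 0]},
  {"hand": 8.5, "travel": [0, -6, 0], "rotation": [0, 0, 0]},
  {"hand": 8.5, "travel": [0, -10, 0], "rotation": [0, 0, 0]},
  {"hand": 8.5, "travel": [0, -13, 0], "rotation": [0, 0, 0]},
  {"hand": 8.5, "travel": [0, -14, 0], "rotation": [0, 0, 0]},
])

```text
clock: 38.05
eef_pos: [627.4, 22.3, 212.8]
tcp_rot: [-179.9, -0.1, 161.9]
wrist_force: [-0.4, 1.1, -0.1]
gripper_width: 84.8
```

Run:
```python
from cell import *
from h import *
import pickle
res=pickle.load(open("res.pkl","rb"))
print(state()["eef_pos"])
bat=dict(pot_square="bat_square",pot_round="bat_round",pot_oblong="bat_oblong",glaze_jar="glaze_jar",bowl="bowl")
for n in("top","side"):
    c=camera(n)
    cv2.imwrite(f"pics/{n}7.png",c["image"][...,::-1])
    for p,b in bat.items():
        L=spotter.trace(n,p)
        if L:
            f=fit(p,[(c,np.asarray(L[0]["region"]),None)],15 if p[0]=="p" else 0,(res[b][2],)); print(n,p,L[0]["conf"],f[0].round(1),f[1].round(0),"off",(f[0]-res[b]).round(1))
```

```text
[627.41698217  22.28006191 212.78979921]
top pot_square 0.59 [ 387.1 -295.6   23.9] 35.0 off [-0.4 -1.7 -3.9]
top pot_round 0.91 [627.9 164.   -4.5] 24.0 off [-0.6 -0.7 -1.6]
top pot_oblong 0.78 [420.6 275.5 -18.4] 23.0 off [-0.7  1.1 -0.3]
top glaze_jar 0.72 [6.617e+02 8.300e+00 6.000e-01] 80.0 off [-4.   2.   2.2]
side pot_square 0.55 [ 387.7 -296.6   23.8] 56.0 off [ 0.2 -2.7 -4.1]
side pot_round 0.58 [626.8 162.3 -39.3] 27.0 off [ -1.6  -2.5 -36.5]
side pot_oblong 0.63 [420.3 271.5 -17.5] 23.0 off [-1.  -2.9  0.5]
side glaze_jar 0.59 [664.4   4.   11.7] 63.0 off [-1.3 -2.3 13.2]
side bowl 0.78 [474.3  10.1  12.7] 57.0 off [-0.6  0.   5. ]
```

View pics/side7.png

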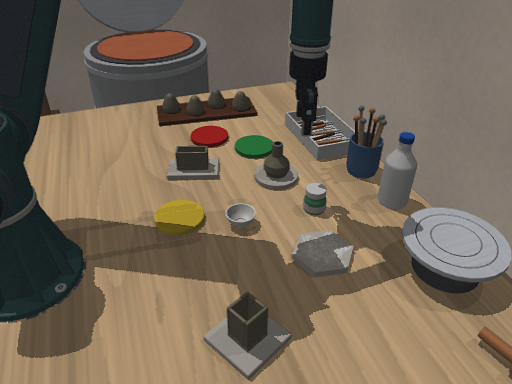

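View pics/top7.png

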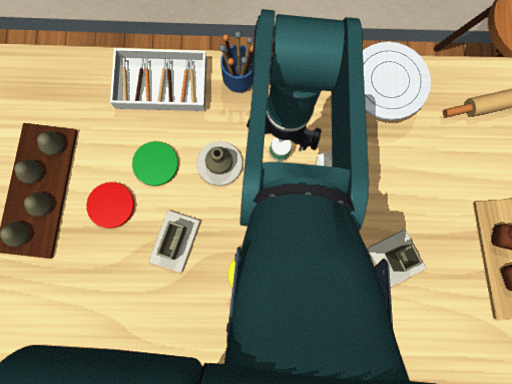

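All three pots stand upright in the middle of their bats: trough (192,158), vase (277,162) and square pot (248,322) in the side view. The hex bat at (323,253) is empty and the bystanders haven't moved.

```bash
python3 -c "
from cell import ticket,state
print(state()['wrist_force']); print(ticket.job_done())"
```

```text
[ 0.94043924  0.44141079 -0.03552399]
the job is handed in; nothing more can be done
None
```

All three pots now stand upright on their matching bats, and the job is handed in at about 38 s of the 109 s allowed. I parked the vase on the hexagonal bat, moved the square pot to the square bat and the trough to the oblong bat, then moved the vase to the white round bat. Each pot touched down with 11 N or less.

- **Pots:** In the last top and side pictures, each one is within about 3 mm of the middle of its bat.
- **Hexagonal bat:** It is empty again, and the open gripper is held clear above the bench.
- **Bowl:** It shows as unmoved in the side view. In the last top picture the arm hid it, so that view could not confirm it.
- **Glaze jar:** The side view puts it within 3 mm of where it started. The top view differed by about 4.5 mm, which I put down to the gripper partly covering the jar. The arm never came near it at low height.
- **Fits that disagreed:** The top and side views differed by up to 4 mm for the trough. One close-up fit of the parked vase was off by a similar amount, so I used the visible position of its mouth instead.

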